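# Crank the red lid off the glaze canister

### The job

Open the steel canister with the red lid: wind the lid off by its black crank knob, counter-clockwise seen from above, two full turns, letting it rise until the thread lets go. Then lift it straight up clear of the canister and lay it flat, top side up, on the green cutting board, keeping it roughly level all the way. Leave the yellow-lidded canister where it stands.

Things in the scene. Friction and masses are not known exactly. Their poses are not given: they have to be found in the camera images.
- lid_mid (a point): Centre of the red screw lid: disc 108 mm across, 8 thick, over a skirt 76 across; 46 mm tall without knob. Point on the axis, 23 mm above the skirt's lower edge (its resting face). z up the axis, x towards the knob. Screwed on a steel canister (108 across, bolted down). Right-hand thread: rises 9 mm per turn, 1 mm play, free just under 2 turns; then lift 30 mm more to clear the neck. 0.26 kg.
- knob_mid (a point): Centre of the black round crank knob standing upright on the red lid: 24 mm across, 50 tall, lower end 8 mm above the lid's top face; centre 56 mm above lid_mid, 79 mm above the skirt's lower edge, 40 mm off the lid's axis. It spins freely on its own axis, so a hand can circle without turning, and shifts 6 mm in or out in a radial slot. Little force turns the lid; extra turning does no harm.
- board_top (a point): Centre of the top face of the green cutting board, 300 mm along its x by 220 mm along its y, 15 mm thick, fixed, its z up. The lid goes on it, anywhere near the middle.
- yellow: Bystander: a loose steel canister of the same make and size with a yellow lid and the same black crank knob, 197 mm tall overall, 108 mm across; origin at the centre of its underside, z up. Not to be moved.
There are look-alikes about, which are no part of the job. What is meant by the part that bears lid_mid is not purple, and is the smaller of those in its own colour.

How it is judged:
On the way:
1. the red lid is off the thread and lifted clear of the canister (height (world z) of lid_mid above 0.158 m), for 0.2 s.
At the end, for the whole second after the job is handed in: The red lid lies flat (within 10 degrees), top side up, on the green board with its centre within 120 mm (along the board) and 80 mm (across) of the board's middle, and the yellow-lidded canister is within 30 mm of where it stood (x of lid_mid in the frame of board_top between -0.12 and 0.12 m and y of lid_mid in the frame of board_top between -0.08 and 0.08 m and z of lid_mid in the frame of board_top between 0.015 and 0.032 m and angle between lid_mid's own z axis and vertical below 0.17 rad and distance of yellow from where it was at the start of the episode below 0.03 m); the robot touches nothing.
It fails at once if the yellow-lidded canister is moved by more than 30 mm or tipped (distance of yellow from where it was at the start of the episode above 0.03 m or angle between yellow's own z axis and vertical above 0.3 rad).
It fails at once if the red lid is wrenched or tipped more than 20 degrees out of level (angle between lid_mid's own z axis and vertical above 0.35 rad).
It also fails if it takes over 67 s, if anything falls off the work surface, if the arm or the gripper's body presses on something with over 40 N, if the wrist force passes 120 N, or if a joint passes its speed limit or range.

### The arm

A 6-joint arm with a two-finger parallel gripper is mounted at the origin on the work surface. World frame = base frame: x ahead of the robot, y to its left, z up, the work surface at z = 0. Lengths are in m, angles in rad, forces in N, time in s.
With the tool pointing down it reaches from about 0.275 to 0.85 m from the base axis. Payload 5.2 kg.
Tool frame: the origin (TCP) lies on the centre line of the jaws, within the pads' length; the fingertips stand 22 mm ahead of it and the grasp point (between the pads) lies 3 mm ahead of it (env.nose_length is the distance from the TCP to the fingertips, in m); z points along the fingers, y is the line along which they close (so a half turn about z gives the same grasp; the last joint's range is limited). The gripper opens to 85 mm and grips with 20 to 120 N. Pads are 22 mm wide; open, the fingers measure 114 mm over their backs; the gripper's body (76 mm by 85 mm) begins 54 mm behind the grasp point. The pads swing forward as they close: fully open they stand 13 mm farther back than shut.
Start: joints at [-1.526, 0.259, 1.535, -0, 1.348, -0.203], TCP at [0.135, -0.533, 0.253] pointing down, gripper open.
Joint ranges: [-3.14, 3.14], [-0.91, 2.08], [0.19, 2.58], [-1.22, 4.36], [0.22, 2.71], [-3.12, 3.12]. Speed limits (rad/s): [2.57, 2.57, 3.14, 3.14, 3.14, 3.14].

### API

Orientations are given as a 3x3 rotation matrix whose columns are the frame's x, y, z axes.
In Python, from cell import telemetry, cams, env gives the robot as it stands.
- The arm moves only by the shell command python3 -m pendant 'ROWS' [FORCE]. ROWS is JSON, a list of rows, each an object of numbers: "jaw": the finger opening in m, from 0 to 0.0854; "tx", "ty", "tz": the shift along the tool's x, y, z in m; "yaw": the turn about the tool's z in rad. In form: [{"jaw": .., "tx": .., "ty": .., "tz": .., "yaw": ..}, ...]. A call has exactly 5 rows; each row shifts and turns the commanded pose from where the row before left it, along the tool's axes as they then stand; what a row does not reach is not made up. A row lasts 1/10 s, in which the tool goes at most 50 mm and 8.59 degrees, less where a joint would pass 70% of its speed; a pose out of reach is approached as far as the arm can. A call is refused whole if a number of a shift passes 0.05 or a number of a turn 0.15, either way. A call with a gripper value outside its range is refused whole. The fingers move at their own pace and stop on an object; FORCE is the grip in N (left out, the last holds). Time passes only in rows, so rows that do not move let the fingers close, or fill a call up. It gives the time, the measured TCP pose, the force, the opening and the grip force at its end, in the units of the state.
- telemetry.sense(): the state, without advancing time (a new reading comes with each control period).
- cams.get_image(name): name is "scene" or "top"; returns a dict with "image" (420x560x3 uint8, red, green, blue), "vfov" (degrees; the focal length in pixels is half the picture's height over the tangent of half this angle, whatever the lens; pixels are square), "cx", "cy" (the principal point, pixels), "extrinsics" (4x4, takes a point from world to camera coordinates). Camera axes: x right, y down, z forward; pixel columns grow to the right and rows downward; lengths in m; the calibration is good to about 2 mm. A picture is of the moment at which its call begins. There is no depth.
- env.sign_off(): hands the job in; it is judged then, once.
Trained networks look in a picture, given as the dict that the camera call returned (one of the last four; its "shot" number tells which), for a name from the list of things; names that differ only in an ending like _2 or _b are one class to them, and where a whole thing is asked for, a point or a joint stands for the part that bears it (a point fixed in the world has none). Each returns a list of dicts, best first, with "confidence" (0 to 1); they miss things now and then, are a little off and sometimes report something else, mostly with a low value. They report only what shows in the picture. A call takes as long as a camera call. They do not tell look-alikes from the thing itself.
- cams.boxes_of(picture, name): "bbox" ([left, top, width, height] in pixels, round what is visible of it).
- cams.outline_of(picture, name): "mask" (420x560 bool, what is visible of it) and "bbox" ([left, top, width, height] in pixels, round what is visible of it).
- cams.pinpoint(picture, name): "uv" ([column, row] in pixels: a listed point, or the origin of a listed thing).
The state is a dict: "time_s": time; "joints": joint angles; "qvel": joint speeds; "joint_efforts": joint torques, N m; "ee_pos": TCP position; "ee_rot": TCP orientation; "force": force on the tool from outside, world axes, zero at the start; "torque": the same for the moment, N m; "width": finger opening in m; "finger_force": force on a finger pad.
Only numpy, scipy, OpenCV 4.12 (cv2) and the standard library are available. Lean on these libraries where they do the work, as an engineer would, in place of code of your own. Each camera call takes 0.05 s, during which the arm holds its last target. There are 200 camera calls.

## Working session

There is one attempt and no reset: what is moved stays moved. The work goes in short steps, Python scripts to look and compute and a shell command to move; the robot and the scene stay as the last step left them, time stands still between calls to the robot, and variables do not carry over. Pictures are saved under pics/ and viewed, at most 10 in all, crops included, and the job is handed in when it is done.

```bash
mkdir -p pics; cat > h.py <<'E'
import numpy as np, cv2
from cell import telemetry, cams, env
def f(p): return p["image"].shape[0]/2/np.tan(np.radians(p["vfov"])/2)
def ray(p,uv):
    E=np.array(p["extrinsics"]);R,t=E[:3,:3],E[:3,3]
    d=R.T@np.array([(uv[0]-p["cx"])/f(p),(uv[1]-p["cy"])/f(p),1]);return -R.T@t,d/np.linalg.norm(d)
def atz(p,uv,z):
    o,d=ray(p,uv);return o+d*(z-o[2])/d[2]
def proj(p,X):
    E=np.array(p["extrinsics"]);c=E[:3,:3]@X+E[:3,3];return np.array([p["cx"]+f(p)*c[0]/c[2],p["cy"]+f(p)*c[1]/c[2]])
def tri(a,ua,b,ub):
    o1,d1=ray(a,ua);o2,d2=ray(b,ub)
    s=np.linalg.lstsq(np.c_[d1,-d2],o2-o1,rcond=None)[0];x,y=o1+s[0]*d1,o2+s[1]*d2
    return (x+y)/2,np.linalg.norm(x-y)
E
python3 - <<'E'
from h import *
np.set_printoptions(precision=3,suppress=True)
P={n:cams.get_image(n) for n in("scene","top")}
for n,p in P.items():
    cv2.imwrite(f"pics/{n}0.png",p["image"][:,:,::-1])
    print(n,{k:v for k,v in p.items() if k!="image"}, ray(p,(0,0))[0])
    for k in("lid_mid","knob_mid","board_top","yellow"):
        for r in cams.pinpoint(p,k): print(n,k,np.array(r["uv"]),round(r["confidence"],2))
s=telemetry.sense();print(s["ee_rot"],s["ee_pos"],s["force"],s["width"])
E
```

```text
scene {'vfov': 45.73609658668797, 'cx': 267.452085235548, 'cy': 210.54447985115047, 'extrinsics': array([[-0.786,  0.619,  0.01 ,  0.386],
       [ 0.494,  0.637, -0.591, -0.126],
       [-0.372, -0.46 , -0.806,  1.68 ],
       [ 0.   ,  0.   ,  0.   ,  1.   ]]), 'shot': 1} [0.99  0.614 1.276]
scene lid_mid [228.1 140.9] 0.83
scene lid_mid [261.8 160.7] 0.69
scene lid_mid [305.9 323.7] 0.64
scene knob_mid [218. 152.] 0.66
scene knob_mid [250.1 155.1] 0.56
scene knob_mid [227.7 119.8] 0.43
scene board_top [261.7 248.2] 0.7
scene yellow [305.6 322.1] 0.91
scene yellow [260.4 249.2] 0.18
top {'vfov': 45.742081223614115, 'cx': 282.1854203078297, 'cy': 206.95003123854437, 'extrinsics': array([[ 0.027, -1.   , -0.011, -0.055],
       [-0.999, -0.027, -0.047,  0.434],
       [ 0.047,  0.012, -0.999,  1.518],
       [ 0.   ,  0.   ,  0.   ,  1.   ]]), 'shot': 2} [ 0.364 -0.062  1.536]
top lid_mid [362.1 183.9] 0.96
top lid_mid [352.7 251.9] 0.79
top lid_mid [410.6 248.9] 0.77
top knob_mid [358.  237.3] 0.59
top knob_mid [368.8 194.7] 0.53
top knob_mid [421.8 253.8] 0.5
top board_top [269.6 183.4] 0.82
top yellow [189.7 166.8] 0.82
[[ 0.969  0.245 -0.   ]
 [ 0.245 -0.969  0.   ]
 [-0.    -0.    -1.   ]] [ 0.135 -0.533  0.253] [ 0.435  0.897 -0.461] 0.08567882953953539
```

View pics/scene0.png

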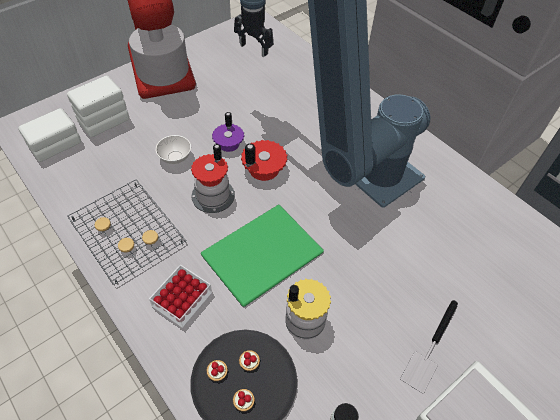

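View pics/top0.png

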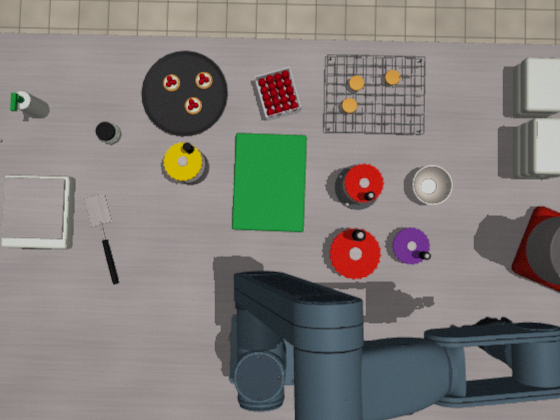

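The picture shows three look-alike lids. The red lid on the canister is at top (362,184), scene (210,167). The larger red lid is at top (353,252), scene (264,160). The purple lid is at top (411,246), scene (228,138). The yellow canister is at top (183,162). I choose the smaller red one at top (362,184), whose knob is at about top (369,195), scene (217,152).

```bash
python3 - <<'E'
from h import *
np.set_printoptions(precision=3,suppress=True)
a=cams.get_image("scene");b=cams.get_image("top")
def red(p,box):
    x,y,w,h=box;im=p["image"][y:y+h,x:x+w].astype(int)
    m=((im[...,0]>130)&(im[...,1]<70)&(im[...,2]<70)).astype(np.uint8);return m
def circ(p,box,z,r):  # fit of disc rim (world circle) on convex hull points
    m=red(p,box);c=max(cv2.findContours(m,0,1)[0],key=cv2.contourArea)
    h=cv2.convexHull(c)[:,0]+np.array(box[:2])
    W=np.array([atz(p,u,z) for u in h])[:,:2]
    from scipy.optimize import least_squares
    s=least_squares(lambda q:np.hypot(*(W-q[:2]).T)-q[2],[*W.mean(0),r],loss="soft_l1",f_scale=.002)
    return s.x
print("top rim",circ(b,(338,160,50,48),.139,.054),"other",circ(b,(325,225,60,60),.1,.06))
k=tri(a,(217.5,152),b,(369,195.5));print("knob tri",k)
for n,p in(("s",a),("t",b)):
  for r in cams.pinpoint(p,"knob_mid")[:4]:print(n,np.array(r["uv"]),atz(p,r["uv"],.172))
m=cams.outline_of(b,"board_top")[0]["mask"] if 0 else None
im=b["image"].astype(int);m=((im[...,1]>im[...,0]+60)&(im[...,1]>im[...,2]+40)).astype(np.uint8)
c=max(cv2.findContours(m,0,1)[0],key=cv2.contourArea);q=cv2.boxPoints(cv2.minAreaRect(c))
print("board",np.array([atz(b,u,.015) for u in q]))
print("yellow",[atz(b,(183,162),.139)])
i=cv2.resize(np.hstack([a["image"][120:230,170:300],b["image"][150:260,330:460]]),None,fx=3,fy=3,interpolation=2)
cv2.imwrite("pics/crop.png",i[:,:,::-1])
E
```

```text
top rim [ 0.503 -0.271  0.054] other [ 0.303 -0.256  0.073]
knob tri (array([ 0.464, -0.282,  0.169]), np.float64(0.0027850808686377478))
s [215.9 153.7] [ 0.472 -0.276  0.172]
s [251.2 157.7] [ 0.398 -0.199  0.172]
t [425.5 255.5] [ 0.305 -0.439  0.172]
t [368.3 196.7] [ 0.462 -0.281  0.172]
t [356.7 239.5] [ 0.344 -0.251  0.172]
board [[ 0.364  0.108  0.015]
 [ 0.66   0.107  0.015]
 [ 0.658 -0.111  0.015]
 [ 0.362 -0.108  0.015]]
yellow [array([0.549, 0.239, 0.139])]
```

View pics/crop.png

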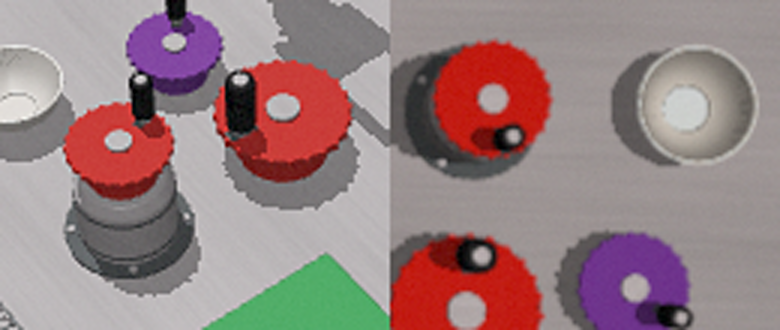

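The crop confirms the choice. It is the smaller red lid, on the bolted steel canister: rim fit r = 54 mm, centre (0.503,-0.271). The knob is at (0.465,-0.283), which gives a 40 mm offset as specified. The board centre is about (0.511,-0.001), with its length along world x. Next I move above the knob, with the closing line radial.

```bash

python3 -m pendant '[{"jaw":0.06,"tx":0.0254,"ty":-0.0108,"tz":0,"yaw":0},{"jaw":0.06,"tx":0.0254,"ty":-0.0108,"tz":0,"yaw":0},{"jaw":0.06,"tx":0.0254,"ty":-0.0108,"tz":0,"yaw":0},{"jaw":0.06,"tx":0.0254,"ty":-0.0108,"tz":0,"yaw":0},{"jaw":0.06,"tx":0.0254,"ty":-0.0108,"tz":0,"yaw":0}]' 
python3 -m pendant '[{"jaw":0.06,"tx":0.0254,"ty":-0.0108,"tz":0,"yaw":0},{"jaw":0.06,"tx":0.0254,"ty":-0.0108,"tz":0,"yaw":0},{"jaw":0.06,"tx":0.0254,"ty":-0.0108,"tz":0,"yaw":0},{"jaw":0.06,"tx":0.0254,"ty":-0.0108,"tz":0,"yaw":0},{"jaw":0.06,"tx":0.0254,"ty":-0.0108,"tz":0,"yaw":0}]' 
python3 -m pendant '[{"jaw":0.06,"tx":0.0254,"ty":-0.0108,"tz":0,"yaw":0},{"jaw":0.06,"tx":0.0254,"ty":-0.0108,"tz":0,"yaw":0},{"jaw":0.06,"tx":0.0254,"ty":-0.0108,"tz":0,"yaw":0},{"jaw":0.06,"tx":0.0254,"ty":-0.0108,"tz":0,"yaw":0},{"jaw":0.06,"tx":0.0254,"ty":-0.0108,"tz":0,"yaw":0}]' 
python3 -m pendant '[{"jaw":0.06,"tx":0,"ty":0,"tz":0,"yaw":-0.14},{"jaw":0.06,"tx":0,"ty":0,"tz":0,"yaw":-0.14},{"jaw":0.06,"tx":0,"ty":0,"tz":0,"yaw":-0.14},{"jaw":0.06,"tx":0,"ty":0,"tz":0,"yaw":-0.14},{"jaw":0.06,"tx":0,"ty":0,"tz":0,"yaw":-0.14}]' 
python3 -m pendant '[{"jaw":0.06,"tx":0,"ty":0,"tz":0,"yaw":-0.14},{"jaw":0.06,"tx":0,"ty":0,"tz":0,"yaw":-0.14},{"jaw":0.06,"tx":0,"ty":0,"tz":0,"yaw":-0.14},{"jaw":0.06,"tx":0,"ty":0,"tz":0,"yaw":-0.14},{"jaw":0.06,"tx":0,"ty":0,"tz":0,"yaw":-0.14}]' 
python3 -m pendant '[{"jaw":0.06,"tx":0,"ty":0,"tz":0,"yaw":-0.14},{"jaw":0.06,"tx":0,"ty":0,"tz":0,"yaw":-0.09},{"jaw":0.06,"tx":0,"ty":0,"tz":0,"yaw":0},{"jaw":0.06,"tx":0,"ty":0,"tz":0,"yaw":0},{"jaw":0.06,"tx":0,"ty":0,"tz":0,"yaw":0}]' 
python3 - <<'E'
from h import *
np.set_printoptions(precision=4,suppress=True)
s=telemetry.sense();R=np.array(s["ee_rot"]);p=np.array(s["ee_pos"])
print(s["time_s"],p,R,s["joints"],s["width"],"to go",R.T@(np.array([.465,-.283,.176])-p))
E
```

```text
time_s: 1.2
ee_pos: [0.2455, -0.449, 0.2534]
ee_rot: [[0.97, 0.245, 0.0], [0.245, -0.97, -0.0], [0.0, 0.0, -1.0]]
force: [-0.9, -0.2, 0.5]
width: 0.0599
finger_force: 0.0
time_s: 1.7
ee_pos: [0.3555, -0.3655, 0.2535]
ee_rot: [[0.969, 0.245, 0.0], [0.245, -0.969, -0.0], [0.0, 0.0, -1.0]]
force: [1.1, 0.2, 0.1]
width: 0.0598
finger_force: 0.0
time_s: 2.2
ee_pos: [0.4654, -0.2819, 0.2534]
ee_rot: [[0.969, 0.245, 0.0], [0.245, -0.969, -0.0], [0.0, 0.0, -1.0]]
force: [0.3, -0.5, -0.8]
width: 0.0598
finger_force: 0.0
time_s: 2.7
ee_pos: [0.4646, -0.2826, 0.2533]
ee_rot: [[0.579, 0.816, 0.0], [0.816, -0.579, -0.0], [0.0, 0.0, -1.0]]
force: [-0.6, -0.1, 0.4]
width: 0.0599
finger_force: 0.0
time_s: 3.2
ee_pos: [0.4645, -0.2827, 0.2534]
ee_rot: [[-0.083, 0.997, 0.0], [0.997, 0.083, -0.0], [-0.0, 0.0, -1.0]]
force: [0.2, 0.2, 0.1]
width: 0.0603
finger_force: 0.0
time_s: 3.7
ee_pos: [0.4645, -0.2827, 0.2533]
ee_rot: [[-0.3, 0.954, -0.0], [0.954, 0.3, -0.0], [-0.0, -0.0, -1.0]]
force: [0.6, 0.9, 1.0]
width: 0.0605
finger_force: 0.0
3.7 [ 0.4645 -0.2827  0.2533] [[-0.3004  0.9538 -0.    ]
 [ 0.9538  0.3004 -0.    ]
 [-0.     -0.     -1.    ]] [-0.7519  0.2474  1.5499 -0.      1.3443 -1.057 ] 0.060466375683175096 to go [-0.0004  0.0004  0.0773]
```

```bash

python3 -m pendant '[{"jaw":0.06,"tx":0,"ty":0,"tz":0.015,"yaw":0},{"jaw":0.06,"tx":0,"ty":0,"tz":0.015,"yaw":0},{"jaw":0.06,"tx":0,"ty":0,"tz":0.015,"yaw":0},{"jaw":0.06,"tx":0,"ty":0,"tz":0.015,"yaw":0},{"jaw":0.06,"tx":0,"ty":0,"tz":0.015,"yaw":0}]' 40
python3 -m pendant '[{"jaw":0.04,"tx":0,"ty":0,"tz":0,"yaw":0},{"jaw":0.03,"tx":0,"ty":0,"tz":0,"yaw":0},{"jaw":0.02,"tx":0,"ty":0,"tz":0,"yaw":0},{"jaw":0.01,"tx":0,"ty":0,"tz":0,"yaw":0},{"jaw":0.01,"tx":0,"ty":0,"tz":0,"yaw":0}]' 40
python3 -m pendant '[{"jaw":0.01,"tx":0,"ty":0,"tz":0,"yaw":0},{"jaw":0.01,"tx":0,"ty":0,"tz":0,"yaw":0},{"jaw":0.01,"tx":0,"ty":0,"tz":0,"yaw":0},{"jaw":0.01,"tx":0,"ty":0,"tz":0,"yaw":0},{"jaw":0.01,"tx":0,"ty":0,"tz":0,"yaw":0}]' 40
python3 - <<'E'
from h import *
np.set_printoptions(precision=4,suppress=True)
s=telemetry.sense();R=np.array(s["ee_rot"]);p=np.array(s["ee_pos"])
a=cams.get_image("scene");b=cams.get_image("top")
i=cv2.resize(np.hstack([a["image"][90:230,140:270],b["image"][140:280,320:450]]),None,fx=3,fy=3,interpolation=2)
cv2.imwrite("pics/grip.png",i[:,:,::-1])
c=np.array([.503,-.271]);r=p[:2]-c;print(p,s["force"],s["torque"],s["width"],np.hypot(*r),np.degrees(np.arctan2(r[1],r[0])))
n=30;r=.04*r/np.hypot(*r)
for k in range(n):
    A=lambda t:np.array([[np.cos(t),-np.sin(t)],[np.sin(t),np.cos(t)]])@r
    d=A(2*np.pi*(k+1)/n)-A(2*np.pi*k/n);l=R.T@np.r_[d,0.0003]
    print(k,np.round(l*1000,1).tolist())
E
```

```text
time_s: 4.2
ee_pos: [0.4646, -0.2827, 0.1778]
ee_rot: [[-0.301, 0.954, 0.0], [0.954, 0.301, -0.0], [-0.0, 0.0, -1.0]]
force: [1.1, 0.2, 0.6]
width: 0.0598
finger_force: 0.0
time_s: 4.7
ee_pos: [0.4649, -0.283, 0.1791]
ee_rot: [[-0.302, 0.953, 0.001], [0.953, 0.302, -0.001], [-0.001, 0.001, -1.0]]
force: [-1.0, 0.7, 1.5]
width: 0.023
finger_force: 39.2
time_s: 5.2
ee_pos: [0.4649, -0.2831, 0.179]
ee_rot: [[-0.302, 0.953, 0.001], [0.953, 0.302, -0.001], [-0.001, 0.001, -1.0]]
force: [-0.8, -1.2, 5.6]
width: 0.0234
finger_force: 39.6
[ 0.4649 -0.2831  0.179 ] [-0.8068 -1.1798  5.5599] [0.0172 0.0441 0.0226] 0.023435081825706867 0.03994625158009278 -162.40765711004693
0 [-8.3, 0.9, -0.3]
1 [-8.0, 2.6, -0.3]
2 [-7.2, 4.2, -0.3]
3 [-6.2, 5.6, -0.3]
4 [-4.9, 6.8, -0.3]
5 [-3.4, 7.6, -0.3]
6 [-1.7, 8.2, -0.3]
7 [0.0, 8.4, -0.3]
8 [1.7, 8.2, -0.3]
9 [3.4, 7.6, -0.3]
10 [4.9, 6.8, -0.3]
11 [6.2, 5.6, -0.3]
12 [7.2, 4.2, -0.3]
13 [8.0, 2.6, -0.3]
14 [8.3, 0.9, -0.3]
15 [8.3, -0.9, -0.3]
16 [8.0, -2.6, -0.3]
17 [7.2, -4.2, -0.3]
18 [6.2, -5.6, -0.3]
19 [4.9, -6.8, -0.3]
20 [3.4, -7.6, -0.3]
21 [1.7, -8.2, -0.3]
22 [-0.0, -8.4, -0.3]
23 [-1.7, -8.2, -0.3]
24 [-3.4, -7.6, -0.3]
25 [-4.9, -6.8, -0.3]
26 [-6.2, -5.6, -0.3]
27 [-7.2, -4.2, -0.3]
28 [-8.0, -2.6, -0.3]
29 [-8.3, -0.9, -0.3]
```

View pics/grip.png

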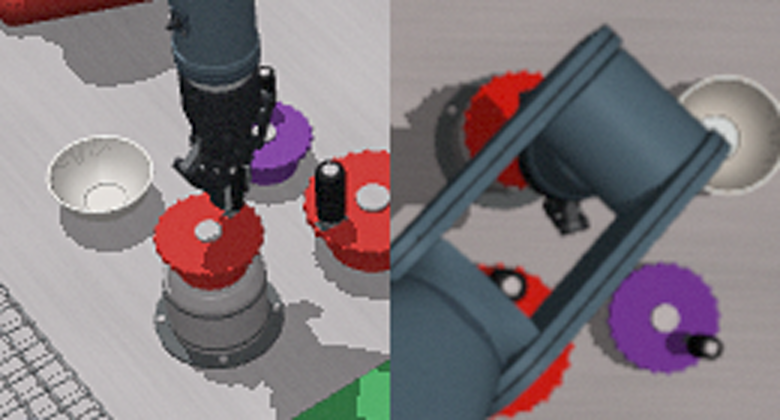

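The picture shows the fingers closed on the red lid's knob, at about crop pixel (230,200). Width is 23 mm, matching the 24 mm knob. I start the first half turn.

```bash

python3 -m pendant '[{"jaw":0.01,"tx":-0.0083,"ty":0.0009,"tz":-0.0003,"yaw":0},{"jaw":0.01,"tx":-0.008,"ty":0.0026,"tz":-0.0003,"yaw":0},{"jaw":0.01,"tx":-0.0072,"ty":0.0042,"tz":-0.0003,"yaw":0},{"jaw":0.01,"tx":-0.0062,"ty":0.0056,"tz":-0.0003,"yaw":0},{"jaw":0.01,"tx":-0.0049,"ty":0.0068,"tz":-0.0003,"yaw":0}]'
python3 -m pendant '[{"jaw":0.01,"tx":-0.0034,"ty":0.0076,"tz":-0.0003,"yaw":0},{"jaw":0.01,"tx":-0.0017,"ty":0.0082,"tz":-0.0003,"yaw":0},{"jaw":0.01,"tx":0,"ty":0.0084,"tz":-0.0003,"yaw":0},{"jaw":0.01,"tx":0.0017,"ty":0.0082,"tz":-0.0003,"yaw":0},{"jaw":0.01,"tx":0.0034,"ty":0.0076,"tz":-0.0003,"yaw":0}]'
python3 - <<'E'
from h import *
s=telemetry.sense();print(s["force"],s["torque"],s["ee_rot"])
E
```

```text
time_s: 5.8
ee_pos: [0.4945, -0.3099, 0.1792]
ee_rot: [[-0.302, 0.953, -0.001], [0.953, 0.302, 0.001], [0.001, -0.001, -1.0]]
force: [-0.6, 0.4, 0.1]
width: 0.0229
finger_force: 39.3
time_s: 6.3
ee_pos: [0.533, -0.2969, 0.1811]
ee_rot: [[-0.302, 0.953, -0.0], [0.953, 0.302, 0.0], [0.0, 0.0, -1.0]]
force: [-0.7, -0.4, -1.9]
width: 0.0231
finger_force: 39.2
[-0.67566655 -0.41173305 -1.94857336] [-0.13215552  0.10737563  0.04539955] [[-3.02363730e-01  9.53192622e-01 -1.23384780e-05]
 [ 9.53192577e-01  3.02363720e-01  3.04640179e-04]
 [ 2.94111479e-04  8.03511951e-05 -9.99999954e-01]]
```

Very low forces. I finish the first turn.

```bash

python3 -m pendant '[{"jaw":0.01,"tx":0.0049,"ty":0.0068,"tz":-0.0003,"yaw":0},{"jaw":0.01,"tx":0.0062,"ty":0.0056,"tz":-0.0003,"yaw":0},{"jaw":0.01,"tx":0.0072,"ty":0.0042,"tz":-0.0003,"yaw":0},{"jaw":0.01,"tx":0.008,"ty":0.0026,"tz":-0.0003,"yaw":0},{"jaw":0.01,"tx":0.0083,"ty":0.0009,"tz":-0.0003,"yaw":0}]'
python3 -m pendant '[{"jaw":0.01,"tx":0.0083,"ty":-0.0009,"tz":-0.0003,"yaw":0},{"jaw":0.01,"tx":0.008,"ty":-0.0026,"tz":-0.0003,"yaw":0},{"jaw":0.01,"tx":0.0072,"ty":-0.0042,"tz":-0.0003,"yaw":0},{"jaw":0.01,"tx":0.0062,"ty":-0.0056,"tz":-0.0003,"yaw":0},{"jaw":0.01,"tx":0.0049,"ty":-0.0068,"tz":-0.0003,"yaw":0}]'
python3 -m pendant '[{"jaw":0.01,"tx":0.0034,"ty":-0.0076,"tz":-0.0003,"yaw":0},{"jaw":0.01,"tx":0.0017,"ty":-0.0082,"tz":-0.0003,"yaw":0},{"jaw":0.01,"tx":0,"ty":-0.0084,"tz":-0.0003,"yaw":0},{"jaw":0.01,"tx":-0.0017,"ty":-0.0082,"tz":-0.0003,"yaw":0},{"jaw":0.01,"tx":-0.0034,"ty":-0.0076,"tz":-0.0003,"yaw":0}]'
python3 -m pendant '[{"jaw":0.01,"tx":-0.0049,"ty":-0.0068,"tz":-0.0003,"yaw":0},{"jaw":0.01,"tx":-0.0062,"ty":-0.0056,"tz":-0.0003,"yaw":0},{"jaw":0.01,"tx":-0.0072,"ty":-0.0042,"tz":-0.0003,"yaw":0},{"jaw":0.01,"tx":-0.008,"ty":-0.0026,"tz":-0.0003,"yaw":0},{"jaw":0.01,"tx":-0.0083,"ty":-0.0009,"tz":-0.0003,"yaw":0}]'
python3 - <<'E'
from h import *
s=telemetry.sense();print(s["force"],s["torque"],s["ee_pos"])
a=cams.get_image("scene")
i=cv2.resize(a["image"][90:230,140:270],None,fx=4,fy=4,interpolation=2)
cv2.imwrite("pics/turn1.png",i[:,:,::-1])
E
```

```text
time_s: 6.8
ee_pos: [0.541, -0.2576, 0.1829]
ee_rot: [[-0.302, 0.953, 0.0], [0.953, 0.302, -0.0], [-0.0, 0.0, -1.0]]
force: [-0.3, -1.6, -2.7]
width: 0.0227
finger_force: 39.3
time_s: 7.3
ee_pos: [0.5107, -0.2311, 0.1844]
ee_rot: [[-0.302, 0.953, 0.0], [0.953, 0.302, 0.0], [-0.0, 0.0, -1.0]]
force: [0.1, -0.5, -1.8]
width: 0.0231
finger_force: 39.3
time_s: 7.8
ee_pos: [0.4725, -0.2441, 0.1859]
ee_rot: [[-0.302, 0.953, -0.0], [0.953, 0.302, 0.0], [0.0, -0.0, -1.0]]
force: [1.3, 0.3, -2.9]
width: 0.023
finger_force: 39.3
time_s: 8.3
ee_pos: [0.4644, -0.2835, 0.1872]
ee_rot: [[-0.302, 0.953, -0.001], [0.953, 0.302, 0.0], [0.0, -0.0, -1.0]]
force: [-0.7, 0.5, -2.9]
width: 0.0228
finger_force: 39.3
[-0.73537145  0.50240134 -2.89567888] [0.10630302 0.17727092 0.02600897] [ 0.46438291 -0.28354152  0.18720548]
```

View pics/turn1.png

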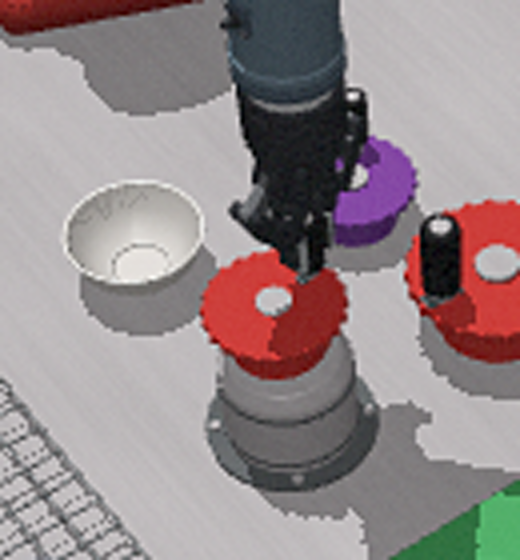

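The lid has risen with the hand and its knob is still held, at about (300,260) in the crop. Now the second turn.

```bash

python3 -m pendant '[{"jaw":0.01,"tx":-0.0083,"ty":0.0009,"tz":-0.0003,"yaw":0},{"jaw":0.01,"tx":-0.008,"ty":0.0026,"tz":-0.0003,"yaw":0},{"jaw":0.01,"tx":-0.0072,"ty":0.0042,"tz":-0.0003,"yaw":0},{"jaw":0.01,"tx":-0.0062,"ty":0.0056,"tz":-0.0003,"yaw":0},{"jaw":0.01,"tx":-0.0049,"ty":0.0068,"tz":-0.0003,"yaw":0}]'
python3 -m pendant '[{"jaw":0.01,"tx":-0.0034,"ty":0.0076,"tz":-0.0003,"yaw":0},{"jaw":0.01,"tx":-0.0017,"ty":0.0082,"tz":-0.0003,"yaw":0},{"jaw":0.01,"tx":0,"ty":0.0084,"tz":-0.0003,"yaw":0},{"jaw":0.01,"tx":0.0017,"ty":0.0082,"tz":-0.0003,"yaw":0},{"jaw":0.01,"tx":0.0034,"ty":0.0076,"tz":-0.0003,"yaw":0}]'
python3 -m pendant '[{"jaw":0.01,"tx":0.0049,"ty":0.0068,"tz":-0.0003,"yaw":0},{"jaw":0.01,"tx":0.0062,"ty":0.0056,"tz":-0.0003,"yaw":0},{"jaw":0.01,"tx":0.0072,"ty":0.0042,"tz":-0.0003,"yaw":0},{"jaw":0.01,"tx":0.008,"ty":0.0026,"tz":-0.0003,"yaw":0},{"jaw":0.01,"tx":0.0083,"ty":0.0009,"tz":-0.0003,"yaw":0}]'
python3 -m pendant '[{"jaw":0.01,"tx":0.0083,"ty":-0.0009,"tz":-0.0003,"yaw":0},{"jaw":0.01,"tx":0.008,"ty":-0.0026,"tz":-0.0003,"yaw":0},{"jaw":0.01,"tx":0.0072,"ty":-0.0042,"tz":-0.0003,"yaw":0},{"jaw":0.01,"tx":0.0062,"ty":-0.0056,"tz":-0.0003,"yaw":0},{"jaw":0.01,"tx":0.0049,"ty":-0.0068,"tz":-0.0003,"yaw":0}]'
python3 -m pendant '[{"jaw":0.01,"tx":0.0034,"ty":-0.0076,"tz":-0.0003,"yaw":0},{"jaw":0.01,"tx":0.0017,"ty":-0.0082,"tz":-0.0003,"yaw":0},{"jaw":0.01,"tx":0,"ty":-0.0084,"tz":-0.0003,"yaw":0},{"jaw":0.01,"tx":-0.0017,"ty":-0.0082,"tz":-0.0003,"yaw":0},{"jaw":0.01,"tx":-0.0034,"ty":-0.0076,"tz":-0.0003,"yaw":0}]'
python3 -m pendant '[{"jaw":0.01,"tx":-0.0049,"ty":-0.0068,"tz":-0.0003,"yaw":0},{"jaw":0.01,"tx":-0.0062,"ty":-0.0056,"tz":-0.0003,"yaw":0},{"jaw":0.01,"tx":-0.0072,"ty":-0.0042,"tz":-0.0003,"yaw":0},{"jaw":0.01,"tx":-0.008,"ty":-0.0026,"tz":-0.0003,"yaw":0},{"jaw":0.01,"tx":-0.0083,"ty":-0.0009,"tz":-0.0003,"yaw":0}]'
python3 -m pendant '[{"jaw":0.01,"tx":-0.0083,"ty":0.0009,"tz":-0.0003,"yaw":0},{"jaw":0.01,"tx":-0.008,"ty":0.0026,"tz":-0.0003,"yaw":0},{"jaw":0.01,"tx":0,"ty":0,"tz":0,"yaw":0},{"jaw":0.01,"tx":0,"ty":0,"tz":0,"yaw":0},{"jaw":0.01,"tx":0,"ty":0,"tz":0,"yaw":0}]' 80
python3 -c "
from h import *
s=telemetry.sense();print(s['force'],s['torque'])"
```

```text
time_s: 8.85
ee_pos: [0.4949, -0.3101, 0.1888]
ee_rot: [[-0.302, 0.953, 0.0], [0.953, 0.302, -0.0], [-0.0, 0.0, -1.0]]
force: [0.0, -0.2, -2.3]
width: 0.0227
finger_force: 39.3
time_s: 9.35
ee_pos: [0.533, -0.297, 0.1903]
ee_rot: [[-0.302, 0.953, 0.0], [0.953, 0.302, 0.0], [0.0, 0.0, -1.0]]
force: [-0.0, -0.2, -1.6]
width: 0.023
finger_force: 39.4
time_s: 9.85
ee_pos: [0.541, -0.2576, 0.1919]
ee_rot: [[-0.302, 0.953, 0.0], [0.953, 0.302, -0.0], [-0.0, 0.0, -1.0]]
force: [0.2, 0.1, -2.5]
width: 0.0232
finger_force: 39.3
time_s: 10.35
ee_pos: [0.5107, -0.2312, 0.1934]
ee_rot: [[-0.302, 0.953, 0.0], [0.953, 0.302, 0.0], [-0.0, 0.0, -1.0]]
force: [-0.2, -0.3, -3.8]
width: 0.0228
finger_force: 39.4
time_s: 10.85
ee_pos: [0.4725, -0.2441, 0.1948]
ee_rot: [[-0.302, 0.953, -0.0], [0.953, 0.302, 0.0], [0.0, -0.0, -1.0]]
force: [1.1, -0.2, -2.1]
width: 0.0233
finger_force: 39.4
time_s: 11.35
ee_pos: [0.4644, -0.2836, 0.1962]
ee_rot: [[-0.302, 0.953, -0.001], [0.953, 0.302, 0.0], [0.0, -0.0, -1.0]]
force: [-0.1, 0.8, -2.7]
width: 0.0233
finger_force: 39.4
time_s: 11.85
ee_pos: [0.4729, -0.297, 0.1969]
ee_rot: [[-0.302, 0.953, 0.0], [0.953, 0.302, -0.0], [-0.0, -0.0, -1.0]]
force: [-0.5, -0.5, -1.9]
width: 0.0226
finger_force: 78.4
[-0.46509812 -0.54766786 -1.88452376] [-0.13357435  0.10038363  0.01118421]
```

Now lift gently, watching the force (the lid weighs about 2.6 N).

```bash

python3 -m pendant '[{"jaw":0.01,"tx":0,"ty":0,"tz":-0.001,"yaw":0},{"jaw":0.01,"tx":0,"ty":0,"tz":-0.001,"yaw":0},{"jaw":0.01,"tx":0,"ty":0,"tz":-0.001,"yaw":0},{"jaw":0.01,"tx":0,"ty":0,"tz":-0.001,"yaw":0},{"jaw":0.01,"tx":0,"ty":0,"tz":-0.001,"yaw":0}]'
```

```text
time_s: 12.35
ee_pos: [0.4728, -0.2971, 0.2021]
ee_rot: [[-0.302, 0.953, 0.0], [0.953, 0.302, -0.0], [-0.0, 0.0, -1.0]]
force: [0.9, -0.3, -1.6]
width: 0.0221
finger_force: 78.4
```

It is free. I lift on by about 65 mm.

```bash

python3 -m pendant '[{"jaw":0.01,"tx":0,"ty":0,"tz":-0.005,"yaw":0},{"jaw":0.01,"tx":0,"ty":0,"tz":-0.005,"yaw":0},{"jaw":0.01,"tx":0,"ty":0,"tz":-0.005,"yaw":0},{"jaw":0.01,"tx":0,"ty":0,"tz":-0.005,"yaw":0},{"jaw":0.01,"tx":0,"ty":0,"tz":-0.005,"yaw":0}]'
python3 -m pendant '[{"jaw":0.01,"tx":0,"ty":0,"tz":-0.008,"yaw":0},{"jaw":0.01,"tx":0,"ty":0,"tz":-0.008,"yaw":0},{"jaw":0.01,"tx":0,"ty":0,"tz":-0.008,"yaw":0},{"jaw":0.01,"tx":0,"ty":0,"tz":-0.008,"yaw":0},{"jaw":0.01,"tx":0,"ty":0,"tz":-0.008,"yaw":0}]'
python3 - <<'E'
from h import *
np.set_printoptions(precision=4,suppress=True)
s=telemetry.sense();R=np.array(s["ee_rot"]);p=np.array(s["ee_pos"]);print(s["force"],p)
a=cams.get_image("scene");b=cams.get_image("top")
i=cv2.resize(np.hstack([a["image"][70:230,140:270],b["image"][120:280,320:450]]),None,fx=3,fy=3,interpolation=2)
cv2.imwrite("pics/lift.png",i[:,:,::-1])
# knob->axis vector after the 23 deg overrun, lid centre to board centre
c=np.array([.503,-.271]);g=np.array([.511,-.001])
print("lid centre offset",c-p[:2],"move",R.T@np.r_[g-c,0])
E
```

```text
time_s: 12.85
ee_pos: [0.4729, -0.2972, 0.2275]
ee_rot: [[-0.302, 0.953, 0.0], [0.953, 0.302, -0.0], [-0.0, 0.0, -1.0]]
force: [0.9, -0.2, -2.8]
width: 0.022
finger_force: 78.4
time_s: 13.35
ee_pos: [0.4728, -0.2972, 0.2677]
ee_rot: [[-0.302, 0.953, 0.0], [0.953, 0.302, -0.0], [-0.0, 0.0, -1.0]]
force: [0.4, -0.1, -2.0]
width: 0.0224
finger_force: 78.4
[ 0.4441 -0.1425 -1.9748] [ 0.4728 -0.2972  0.2677]
lid centre offset [0.0302 0.0262] move [ 0.255   0.0892 -0.    ]
```

View pics/lift.png

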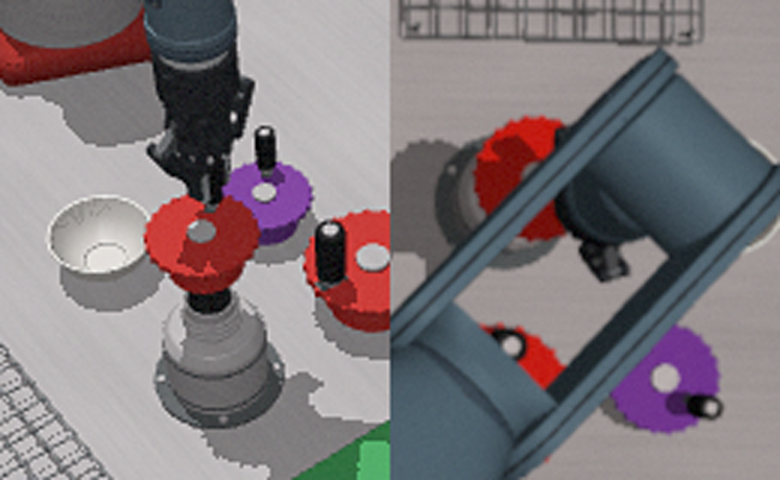

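The lid is off and nearly level, held by its knob at about (210,200) in the crop, with the bare neck visible at (210,320). I carry it over the board.

```bash

python3 -m pendant '[{"jaw":0.01,"tx":0.008,"ty":0.003,"tz":0,"yaw":0},{"jaw":0.01,"tx":0.013,"ty":0.0045,"tz":0,"yaw":0},{"jaw":0.01,"tx":0.017,"ty":0.006,"tz":0,"yaw":0},{"jaw":0.01,"tx":0.017,"ty":0.006,"tz":0,"yaw":0},{"jaw":0.01,"tx":0.017,"ty":0.006,"tz":0,"yaw":0}]'
python3 -m pendant '[{"jaw":0.01,"tx":0.017,"ty":0.006,"tz":0,"yaw":0},{"jaw":0.01,"tx":0.017,"ty":0.006,"tz":0,"yaw":0},{"jaw":0.01,"tx":0.017,"ty":0.006,"tz":0,"yaw":0},{"jaw":0.01,"tx":0.017,"ty":0.006,"tz":0,"yaw":0},{"jaw":0.01,"tx":0.017,"ty":0.006,"tz":0,"yaw":0}]'
python3 -m pendant '[{"jaw":0.01,"tx":0.017,"ty":0.006,"tz":0,"yaw":0},{"jaw":0.01,"tx":0.017,"ty":0.006,"tz":0,"yaw":0},{"jaw":0.01,"tx":0.017,"ty":0.006,"tz":0,"yaw":0},{"jaw":0.01,"tx":0.017,"ty":0.006,"tz":0,"yaw":0},{"jaw":0.01,"tx":0.017,"ty":0.006,"tz":0,"yaw":0}]'
python3 -m pendant '[{"jaw":0.01,"tx":0.013,"ty":0.0037,"tz":0,"yaw":0},{"jaw":0.01,"tx":0,"ty":0,"tz":0.015,"yaw":0},{"jaw":0.01,"tx":0,"ty":0,"tz":0.015,"yaw":0},{"jaw":0.01,"tx":0,"ty":0,"tz":0.015,"yaw":0},{"jaw":0.01,"tx":0,"ty":0,"tz":0.015,"yaw":0}]'
python3 -m pendant '[{"jaw":0.01,"tx":0,"ty":0,"tz":0.015,"yaw":0},{"jaw":0.01,"tx":0,"ty":0,"tz":0.015,"yaw":0},{"jaw":0.01,"tx":0,"ty":0,"tz":0.012,"yaw":0},{"jaw":0.01,"tx":0,"ty":0,"tz":0.01,"yaw":0},{"jaw":0.01,"tx":0,"ty":0,"tz":0.005,"yaw":0}]'
python3 - <<'E'
from h import *
np.set_printoptions(precision=4,suppress=True)
s=telemetry.sense();print(s["force"],s["ee_pos"])
a=cams.get_image("scene");b=cams.get_image("top")
i=cv2.resize(np.hstack([a["image"][140:310,190:330],b["image"][120:290,220:360]]),None,fx=2.8,fy=2.8,interpolation=2)
cv2.imwrite("pics/over.png",i[:,:,::-1])
E
```

```text
time_s: 13.95
ee_pos: [0.4752, -0.2186, 0.2668]
ee_rot: [[-0.303, 0.953, -0.0], [0.953, 0.303, 0.001], [0.001, -0.0, -1.0]]
force: [0.2, -0.3, -2.8]
width: 0.022
finger_force: 78.4
time_s: 14.45
ee_pos: [0.4781, -0.1288, 0.267]
ee_rot: [[-0.303, 0.953, 0.0], [0.953, 0.303, -0.0], [-0.0, 0.0, -1.0]]
force: [0.4, -0.4, -2.8]
width: 0.0227
finger_force: 78.4
time_s: 14.95
ee_pos: [0.4808, -0.0388, 0.2671]
ee_rot: [[-0.303, 0.953, 0.0], [0.953, 0.303, 0.0], [-0.0, 0.0, -1.0]]
force: [0.1, -0.1, -2.2]
width: 0.0223
finger_force: 78.4
time_s: 15.45
ee_pos: [0.4806, -0.0264, 0.2065]
ee_rot: [[-0.303, 0.953, 0.0], [0.953, 0.303, -0.0], [-0.0, 0.0, -1.0]]
force: [-0.0, 0.7, -2.2]
width: 0.0221
finger_force: 78.4
time_s: 15.95
ee_pos: [0.4804, -0.0268, 0.1491]
ee_rot: [[-0.302, 0.953, -0.001], [0.953, 0.302, 0.0], [0.001, -0.001, -1.0]]
force: [0.4, -0.2, -2.1]
width: 0.0226
finger_force: 78.4
[ 0.3749 -0.1883 -2.1389] [ 0.4804 -0.0268  0.1491]
```

View pics/over.png

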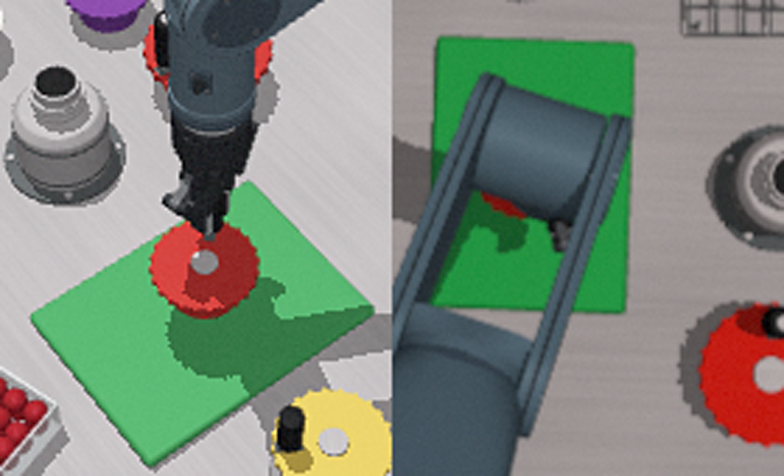

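The lid hangs over the middle of the board, with its hub at crop (205,262), and the yellow canister is untouched. I lower about 48 mm, slowly at the end.

```bash

python3 -m pendant '[{"jaw":0.01,"tx":0,"ty":0,"tz":0.01,"yaw":0},{"jaw":0.01,"tx":0,"ty":0,"tz":0.01,"yaw":0},{"jaw":0.01,"tx":0,"ty":0,"tz":0.01,"yaw":0},{"jaw":0.01,"tx":0,"ty":0,"tz":0.006,"yaw":0},{"jaw":0.01,"tx":0,"ty":0,"tz":0.004,"yaw":0}]'
python3 -m pendant '[{"jaw":0.01,"tx":0,"ty":0,"tz":0.002,"yaw":0},{"jaw":0.01,"tx":0,"ty":0,"tz":0.001,"yaw":0},{"jaw":0.01,"tx":0,"ty":0,"tz":0.001,"yaw":0},{"jaw":0.01,"tx":0,"ty":0,"tz":0.001,"yaw":0},{"jaw":0.01,"tx":0,"ty":0,"tz":0,"yaw":0}]'
```

```text
time_s: 16.55
ee_pos: [0.4804, -0.0271, 0.109]
ee_rot: [[-0.302, 0.953, -0.001], [0.953, 0.302, 0.0], [0.001, -0.001, -1.0]]
force: [0.4, -0.6, -2.9]
width: 0.0221
finger_force: 78.4
time_s: 17.05
ee_pos: [0.4808, -0.0272, 0.105]
ee_rot: [[-0.302, 0.953, 0.0], [0.953, 0.302, -0.0], [-0.0, 0.0, -1.0]]
force: [-0.2, -0.1, -2.1]
width: 0.0224
finger_force: 78.4
```

```bash

python3 -m pendant '[{"jaw":0.01,"tx":0,"ty":0,"tz":0.001,"yaw":0},{"jaw":0.01,"tx":0,"ty":0,"tz":0.001,"yaw":0},{"jaw":0.01,"tx":0,"ty":0,"tz":0.001,"yaw":0},{"jaw":0.01,"tx":0,"ty":0,"tz":0,"yaw":0},{"jaw":0.01,"tx":0,"ty":0,"tz":0,"yaw":0}]'
python3 -m pendant '[{"jaw":0.01,"tx":0,"ty":0,"tz":0.001,"yaw":0},{"jaw":0.01,"tx":0,"ty":0,"tz":0,"yaw":0},{"jaw":0.01,"tx":0,"ty":0,"tz":0,"yaw":0},{"jaw":0.01,"tx":0,"ty":0,"tz":0,"yaw":0},{"jaw":0.01,"tx":0,"ty":0,"tz":0,"yaw":0}]'
```

```text
time_s: 17.55
ee_pos: [0.4807, -0.0271, 0.1019]
ee_rot: [[-0.302, 0.953, -0.0], [0.953, 0.302, 0.0], [0.0, -0.0, -1.0]]
force: [-0.4, 0.2, -3.1]
width: 0.0224
finger_force: 78.4
time_s: 18.05
ee_pos: [0.4811, -0.0272, 0.1012]
ee_rot: [[-0.302, 0.953, 0.001], [0.953, 0.302, -0.0], [-0.0, 0.001, -1.0]]
force: [0.2, 0.3, 3.6]
width: 0.0219
finger_force: 78.6
```

Contact: the force has gone from -2.5 N to +3.6 N. I release and rise.

```bash

python3 -m pendant '[{"jaw":0.026,"tx":0,"ty":0,"tz":0,"yaw":0},{"jaw":0.035,"tx":0,"ty":0,"tz":0,"yaw":0},{"jaw":0.045,"tx":0,"ty":0,"tz":0,"yaw":0},{"jaw":0.055,"tx":0,"ty":0,"tz":0,"yaw":0},{"jaw":0.06,"tx":0,"ty":0,"tz":0,"yaw":0}]' 20
python3 -m pendant '[{"jaw":0.06,"tx":0,"ty":0,"tz":-0.01,"yaw":0},{"jaw":0.06,"tx":0,"ty":0,"tz":-0.015,"yaw":0},{"jaw":0.06,"tx":0,"ty":0,"tz":-0.02,"yaw":0},{"jaw":0.06,"tx":0,"ty":0,"tz":-0.03,"yaw":0},{"jaw":0.06,"tx":0,"ty":0,"tz":-0.03,"yaw":0}]'
python3 -m pendant '[{"jaw":0.06,"tx":-0.02,"ty":0,"tz":-0.02,"yaw":0},{"jaw":0.06,"tx":-0.04,"ty":0,"tz":0,"yaw":0},{"jaw":0.06,"tx":-0.04,"ty":0,"tz":0,"yaw":0},{"jaw":0.06,"tx":-0.04,"ty":0,"tz":0,"yaw":0},{"jaw":0.06,"tx":-0.02,"ty":0,"tz":0,"yaw":0}]'
python3 - <<'E'
from h import *
np.set_printoptions(precision=4,suppress=True)
s=telemetry.sense();print(s["force"],s["ee_pos"])
a=cams.get_image("scene");b=cams.get_image("top")
for k in("lid_mid","board_top","yellow"):
  for r in cams.pinpoint(b,k)[:4]:print(k,np.array(r["uv"]),atz(b,r["uv"],{"lid_mid":.038,"board_top":.015,"yellow":0}[k]))
i=cv2.resize(np.hstack([a["image"][190:350,200:340],b["image"][120:280,160:320]]),None,fx=2.6,fy=2.6,interpolation=2)
cv2.imwrite("pics/end.png",i[:,:,::-1])
E
```

```text
time_s: 18.55
ee_pos: [0.4807, -0.0272, 0.1008]
ee_rot: [[-0.302, 0.953, -0.0], [0.953, 0.302, 0.0], [0.0, -0.0, -1.0]]
force: [-0.4, 0.5, -0.1]
width: 0.06
finger_force: 0.0
time_s: 19.05
ee_pos: [0.4805, -0.0271, 0.2074]
ee_rot: [[-0.302, 0.953, -0.0], [0.953, 0.302, 0.0], [0.0, -0.0, -1.0]]
force: [1.5, -0.1, 0.5]
width: 0.06
finger_force: 0.0
time_s: 19.55
ee_pos: [0.5299, -0.1827, 0.2267]
ee_rot: [[-0.3, 0.954, 0.001], [0.954, 0.3, -0.002], [-0.002, 0.001, -1.0]]
force: [-0.6, 0.7, 0.1]
width: 0.0603
finger_force: 0.0
[-0.648   0.6716  0.1238] [ 0.5299 -0.1827  0.2267]
lid_mid [355.5 249.9] [ 0.3107 -0.2669  0.038 ]
lid_mid [411.2 248. ] [ 0.3209 -0.4331  0.038 ]
lid_mid [267.2 180.8] [0.5114 0.0036 0.038 ]
board_top [270.5 183. ] [ 0.5072 -0.0057  0.015 ]
```

View pics/end.png

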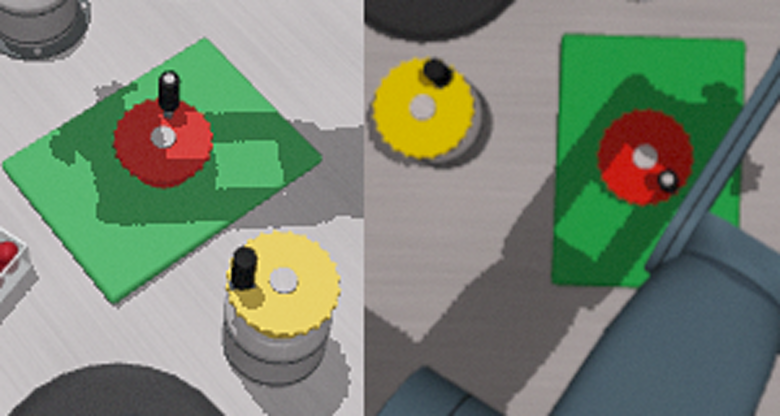

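The lid lies flat and top side up on the board, at about (0.511, 0.004), within a few mm of the board's middle. The yellow canister is undisturbed and the hand is clear.

```bash
python3 -c "
from cell import env
print(env.sign_off())"
```

```text
the job is handed in; nothing more can be done
None
```

I wound the red lid off two full turns, lifted it clear and laid it flat, top side up, near the middle of the green board; the yellow canister looked unmoved, and the job is handed in (no verdict was returned).

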